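# Throw the locking toggle in the weather hut

### The arm

A 6-joint arm with a two-finger parallel gripper is mounted at the origin on the work surface. World frame = base frame: x ahead of the robot, y to its left, z up, the work surface at z = 0. Lengths are in m, angles in rad, forces in N, time in s.
With the tool pointing down it reaches from about 0.325 to 0.775 m from the base axis. Payload 9.3 kg.
Tool frame: the origin (TCP) lies midway between the tips of the shut fingers; the grasp point (between the pads) lies 19 mm behind it (ctrl.tcp_to_grasp is the distance from the TCP to the grasp point, in m); z points along the fingers, y is the line along which they close (so a half turn about z gives the same grasp; the last joint's range is limited). The gripper opens to 85 mm and grips with 20 to 120 N. Pads are 22 mm wide; open, the fingers measure 114 mm over their backs; the gripper's body (76 mm by 85 mm) begins 54 mm behind the grasp point. The pads swing forward as they close: fully open they stand 13 mm farther back than shut.
Start: joints at [0.96, 0.259, 0.021, 1.334, 0, 1.418], TCP at [0.243, 0.493, 0.231] pointing down, gripper open.
Joint ranges: [-3.04, 3.04], [-0.91, 1.82], [-1.04, 1.36], [-1.92, 1.95], [-1.52, 1.45], [-3.14, 3.14]. Speed limits (rad/s): [2.22, 2.22, 2.79, 3.14, 3.14, 3.14].

### API

Orientations are given as a rotation vector (axis times angle).
In Python, from rig import monitor, viewer, ctrl gives the robot as it stands.
- The arm moves only by the tool servo_tool, never from a script. Its argument "commands" is a list of rows, each an object with "gripper": the opening, from 0 (shut) to 1 (fully open); "travel": the shift along the world's x, y, z in mm, a list of three; "angular": the turn, a rotation vector about the world's x, y, z in rad, a list of three. A call has 1 to 20 rows; each row is the pose to reach, as a shift and turn from the pose commanded when the call began; what a row does not reach only later rows make up. A row lasts 1/12 s, in which the tool goes at most 41.7 mm and 7.16 degrees, less where a joint would pass 70% of its speed; a pose out of reach is approached as far as the arm can. A call with a gripper value outside its range is refused whole. The fingers move at their own pace and stop on an object; "grip_force" is the grip in N (left out, the last holds). Time passes only in rows, so rows that repeat a pose let the fingers close. It gives the time, the measured TCP pose, the force, the opening and the grip force at its end, in the units of the state.
- monitor.state(): the state, without advancing time (a new reading comes with each control period).
- viewer.capture(name): name is "side" or "top" or "wrist"; returns a dict with "image" (400x640x3 uint8, red, green, blue), "mtx" (3x3 intrinsics, pixels), "world_to_cam" (4x4, takes a point from world to camera coordinates). Camera axes: x right, y up, looking along -z (the intrinsics and any distortion apply to the point x, -y, -z); pixel columns grow to the right and rows downward; lengths in m; the calibration is good to about 2 mm. A picture is of the moment at which its call begins. There is no depth.
- ctrl.finish_job(): hands the job in; it is judged then, once.
The state is a dict: "time_s": time; "joint_positions": joint angles; "qd": joint speeds; "joint_torque": joint torques, N m; "ee_pos": TCP position; "ee_rot": TCP orientation; "contact_force": force on the tool from outside, world axes, zero at the start; "moment": the same for the moment, N m; "grip_width": finger opening in m; "gripper_force": force on a finger pad.
Only numpy, scipy, OpenCV 4.12 (cv2) and the standard library are available. Lean on these libraries where they do the work, as an engineer would, in place of code of your own. Each camera call takes 0.05 s, during which the arm holds its last target. There are 200 camera calls.

### The job

Switch the weather station on: draw the locking metal toggle bat straight out along its own length until you just feel its stop, swing it across to the far end of its slot while it is drawn out, and let it drop fully home there. Do not wrench it against the stop or force it across its lock, and leave the rocker switch and the things lying around the box alone.

Things in the scene. Friction and masses are not known exactly. Their poses are not given: they have to be found in the camera images.
- bat_grip (a point): Middle of the bat's grip: bare aluminium bar 14 mm wide (y), 12 mm thick (x), 40 mm long (z), on a 9 mm steel stem out of the panel's slot. z points outward along the bat, y along the hinge. Starts home, leaning 0.40 rad from vertical to -x of the box, this point 102 mm from pivot, the grip's lower end 11 mm above the panel. Pinch it across its width, fingers down along the leaning bat.
- pivot (a point): Point on the toggle's hinge axis, inside the switch box, midway in its x and y, 14 mm above the shelf and 62 mm below the panel's surface. Axes of the box: z up, y the hinge axis, x the way the bat must be swung.
- switchbox: Fixed galvanised case 140 (x) by 280 (y) mm with a dark bakelite panel on top, 76 mm above the shelf; origin under its centre. The toggle's slot is at the middle, along x. On the panel lie a cream dial (72 mm across, 8 mm proud) 92 mm to +y and the rocker switch (10 mm proud) 92 mm to -y.
- toggle (a joint): Swing angle of the bat about the pivot (rad): 0 off, leaning to -x of the box; 0.80 (end of the slot) on, leaning as far to +x. It stays where it is left. At either end a lock inside blocks the swing unless the bat is drawn out far enough: it has about 0.05 rad of play, then pushes back springily (some 10 N at the grip per 0.05 rad) and must not be forced.
- bat (a joint): How far the bat is drawn out along its length (m), 0 home. A spring pulls it in with 3.6 N plus 0.2 N per mm. The draw that clears the lock is hidden and varies from 4 to 16 mm; 2.5 mm beyond it a stiff stop is met (about 7 N per mm more), so at 6.5 to 18.5 mm. Within those 2.5 mm it swings freely. Let go at the far end it drops to 0 and locks; let go part-way it stays out.
- stop (a joint): How far the stop inside the switch has been strained (m) by drawing the bat against it; 0 when untouched; 0.0015 (about 20 N over the spring) is wrenching it.
- rocker (a joint): Angle of the small black rocker switch on the same panel (rad), 0 at the start; leave it.
- jar: Bystander: squat amber glass desiccant jar, 72 mm across, 78 mm high; origin under its centre.
- hub: Bystander: tin anemometer hub, 64 mm across, 60 mm high; origin under its centre.
- probe_a: Bystander: copper sensor probe lying on the shelf beyond the box, about 118 mm long, 16 mm high; origin on the shelf under its thick part.
- probe_b: Bystander: a second copper probe, like the first.

How it is judged:
By the outcome, as a careful person would: the job done as asked, in the order asked, and still so for the second after the job is handed in, with the robot touching nothing.
It also fails if it takes over 35 s, if anything falls off the work surface, if the arm or the gripper's body presses on something with over 40 N, if the wrist force passes 120 N, or if a joint passes its speed limit or range.

## Working session

There is one attempt and no reset: what is moved stays moved. The work goes in short steps, Python scripts to look and compute and a tool call to move; the robot and the scene stay as the last step left them, time stands still between calls to the robot, and variables do not carry over. Pictures are saved under pics/ and viewed, at most 10 in all, crops included, and the job is handed in when it is done.

Besides the shell and the picture viewer there is one more tool, called after ">>>" as name(argument=value, ...), one argument or row to a line, values as JSON. servo_tool: Moves the arm, as the interface text tells. Its arguments: {"type":"object","properties":{"commands":{"type":"array"},"grip_force":{"type":"number"}},"required":["commands"]}

```bash
mkdir -p pics; ls; python3 - <<'E'
from rig import monitor, viewer, ctrl
import cv2,pickle
d={}
for n in("side","top"):
    c=viewer.capture(n); d[n]=c
    cv2.imwrite(f"pics/{n}0.png",c["image"][:,:,::-1])
    print(n,c["mtx"].round(1).tolist(),c["world_to_cam"].round(3).tolist(),[k for k in c])
pickle.dump(d,open("v0.pkl","wb"))
print(monitor.state())
E
```

```text
pics
side [[419.8, 0.0, 318.4], [0.0, 419.8, 204.9], [0.0, 0.0, 1.0]] [[0.746, -0.666, -0.017, -0.405], [0.524, 0.569, 0.634, -0.392], [-0.412, -0.482, 0.773, -0.768], [0.0, 0.0, 0.0, 1.0]] ['image', 'mtx', 'world_to_cam']
top [[374.9, 0.0, 324.4], [0.0, 374.9, 197.4], [0.0, 0.0, 1.0]] [[-0.027, -0.999, -0.04, 0.093], [0.992, -0.032, 0.124, -0.579], [-0.125, -0.036, 0.991, -0.799], [0.0, 0.0, 0.0, 1.0]] ['image', 'mtx', 'world_to_cam']
{'time_s': 0.1, 'joint_positions': array([ 9.60407556e-01,  2.59149124e-01,  2.08261610e-02,  1.33372128e+00,
       -4.24216233e-06,  1.41822362e+00]), 'qd': array([-0.00102925,  0.00044618,  0.00143451,  0.0003992 ,  0.00090065,
       -0.00027654]), 'joint_torque': array([ 3.87024251e-03, -5.56695628e+01,  3.45070481e+01,  1.15563002e-02,
       -1.97957934e-04,  1.45904289e-05]), 'ee_pos': array([0.24293344, 0.49314622, 0.23071492]), 'ee_rot': array([-7.12767249e-01, -3.05919430e+00,  1.82153028e-03]), 'contact_force': array([ 0.16524145,  0.74702961, -0.70769068]), 'moment': array([-0.0322674 , -0.00404113,  0.02276006]), 'gripper_force': 0.0, 'grip_width': 0.08535456425749788}
```

View pics/top0.png

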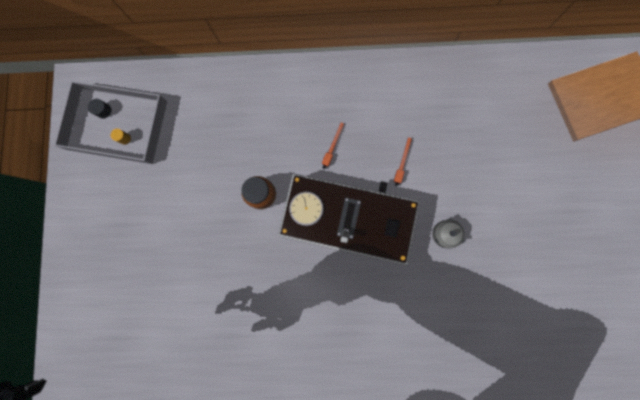

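View pics/side0.png

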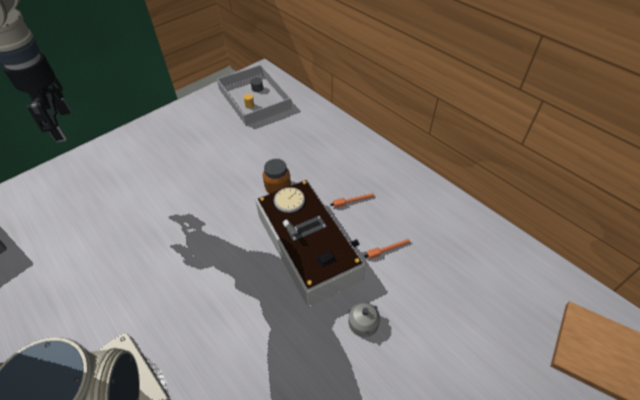

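The top view shows the dark panel at about (350,218), the dial at (306,208), the rocker at (393,228) and the bat tip at (345,238), leaning toward the robot. In the side view the bat tip is at about (289,226). The jar and hub sit just off the two ends of the box, and the probes lie beyond it.

```bash
cat > h.py <<'E'
import numpy as np,cv2
def ray(c,p):
    T=c["world_to_cam"];R=T[:3,:3];o=-R.T@T[:3,3]
    q=np.linalg.inv(c["mtx"])@[p[0],p[1],1]
    return o,R.T@np.array([q[0],-q[1],-q[2]])
def plane(c,p,z):
    o,d=ray(c,p);return o+d*(z-o[2])/d[2]
def proj(c,P):
    T=c["world_to_cam"];q=T[:3,:3]@P+T[:3,3];u=c["mtx"]@[q[0],-q[1],-q[2]];return u[:2]/u[2]
def tri(cs,ps):
    A=np.zeros((3,3));b=np.zeros(3)
    for c,p in zip(cs,ps):
        o,d=ray(c,p);d=d/np.linalg.norm(d);M=np.eye(3)-np.outer(d,d);A+=M;b+=M@o
    return np.linalg.solve(A,b)
E
python3 - <<'E'
import pickle
from h import *
d=pickle.load(open("v0.pkl","rb"))
for n,ctr in(("top",(350,218)),("side",(310,240))):
    c=d[n];im=c["image"].astype(int)
    m=((im.max(2)<75)&(im[:,:,0]>im[:,:,2]+8)).astype(np.uint8)
    m=cv2.morphologyEx(m,cv2.MORPH_CLOSE,np.ones((3,3)))
    k,l,s,_=cv2.connectedComponentsWithStats(m)
    w=np.zeros_like(m);w[ctr[1]-60:ctr[1]+60,ctr[0]-80:ctr[0]+80]=1
    i=max(range(1,k),key=lambda i:((l==i)&(w>0)).sum());print(n,s[i])
    ys,xs=np.where(l==i)
    hull=cv2.convexHull(np.c_[xs,ys].astype(np.float32))[:,0]
    P=np.array([plane(c,p,0.076)[:2] for p in hull])
    (cx,cy),(a,b),ang=cv2.minAreaRect((P*1000).astype(np.float32))
    print("rect",cx,cy,a,b,ang)
    # dial
    q=((im[:,:,0]>180)&(im[:,:,2]<im[:,:,0]-25)&(w>0)).astype(np.uint8)
    k,l,s,ce=cv2.connectedComponentsWithStats(q);i=1+np.argmax(s[1:,4]);print("dial",ce[i],plane(c,ce[i],.084)*1000)
t,s=d["top"]["image"],d["side"]["image"]
a=cv2.resize(t[180:270,275:425],None,fx=5,fy=5,interpolation=cv2.INTER_CUBIC)[:, :]
b=cv2.resize(s[200:270,260:360],None,fx=5,fy=5,interpolation=cv2.INTER_CUBIC)
cv2.imwrite("pics/topc.png",a[:,:,::-1]);cv2.imwrite("pics/sidec.png",b[:,:,::-1])
E
```

```text
top [ 283  176  134   86 5269]
rect 531.5448608398438 24.12574005126953 266.5553894042969 127.13394165039062 75.46736145019531
dial [305.60504202 208.67394958] [552.7658885 114.4120661  84.       ]
side [ 259  177  103  111 4226]
rect 534.3394775390625 38.15754699707031 296.4700622558594 127.28713989257812 75.4043960571289
dial [288.57451923 198.53605769] [552.5302486  113.49693161  84.        ]
```

View pics/topc.png

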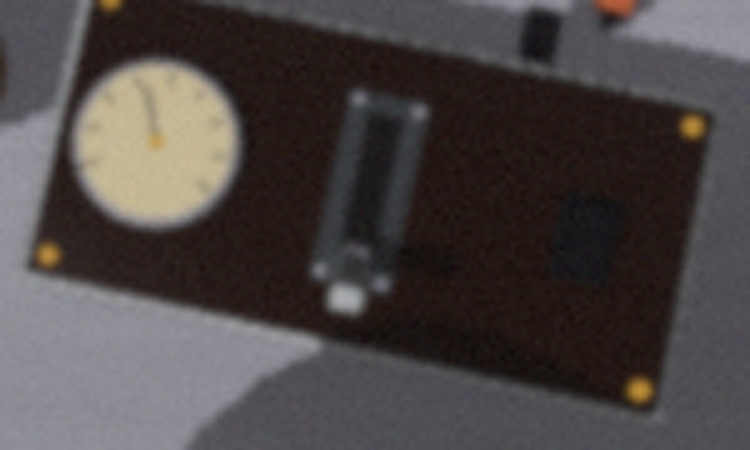

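View pics/sidec.png

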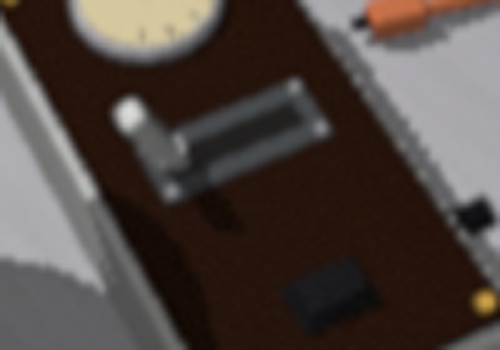

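The crops show brass screws at the panel corners, the slot plate at the middle, and the bright top face of the bat at top (344,239) and side (286,223).

```bash
cat >> h.py <<'E'
from scipy.spatial.transform import Rotation as Rn
E
python3 - <<'E'
import pickle
from h import *
d=pickle.load(open("v0.pkl","rb"))
cs=[d["top"],d["side"]]
tip=[]
for n,w,tp in(("top",(278,176,424,268),(344.2,239.3)),("side",(255,175,370,295),(285.8,222.8))):
    c=d[n];im=c["image"].astype(int);x0,y0,x1,y1=w
    r=im[y0:y1,x0:x1];q=((r[:,:,0]>120)&(r[:,:,0]-r[:,:,2]>70)).astype(np.uint8)
    k,l,s,ce=cv2.connectedComponentsWithStats(q)
    for i in range(1,k):
        if s[i,4]>3: 
            p=ce[i]+[x0,y0];print(n,s[i,4],p.round(1),(plane(c,p,.078)*1000).round(1))
    g=((r.min(2)>130)).astype(np.uint8); k,l,s,ce=cv2.connectedComponentsWithStats(g)
    u=[tp[0]-x0,tp[1]-y0];i=1+np.argmin(np.hypot(*(ce[1:]-u).T));print("tip",s[i],ce[i]+[x0,y0]);tip.append(ce[i]+[x0,y0])
T=tri(cs,tip);print("tip3d",T*1000)
E
```

```text
top 44 [398.1 178.4] [611.7 -83.1  78. ]
top 9 [296.7 179.1] [617.6 132.8  78. ]
top 10 [413.  204.8] [ 554.5 -111.2   78. ]
top 8 [305.9 207.9] [555.  114.3  78. ]
top 11 [284.1 230.6] [508.2 161.4  78. ]
top 13 [402.4 257.6] [445.7 -83.3  78. ]
tip [63 61  6  5 23] [343.52173913 239.2173913 ]
side 24 [266.2 178.2] [556.5 206.2  78. ]
side 8 [303.9 181.9] [616.8 133.7  78. ]
side 129 [348.1 199.7] [656.4  19.9  78. ]
side 8 [261.9 198.1] [509.5 161.7  78. ]
side 4 [288.5 197.5] [557.3 120.3  78. ]
side 15 [368.3 252.9] [ 584.6 -115.1   78. ]
side 12 [356.7 259.8] [ 554.3 -110.3   78. ]
side 13 [308.9 281.8] [445.7 -82.1  78. ]
tip [28 45  6  6 25] [285.44 222.6 ]
tip3d [485.97819733  37.42506083 124.58337218]
```

```bash
cat >> h.py <<'E'
C=np.array([.5315,.0253,.014]);YAW=-.2529
XB=np.array([np.cos(YAW),np.sin(YAW),0]);YB=np.array([-XB[1],XB[0],0])
def U(a): return np.cos(a-.4)*np.array([0,0,1])+np.sin(a-.4)*XB
def pose(a,r,s=1):  # TCP at radius r, swing a
    z=-U(a);y=s*YB;return C+U(a)*r,Rn.from_matrix(np.c_[np.cross(y,z),y,z])
def delta(st,a,r,s=1):
    p,R=pose(a,r,s);R0=Rn.from_rotvec(st["ee_rot"])
    return ((p-st["ee_pos"])*1000).round(1),(R*R0.inv()).as_rotvec().round(3)
E
python3 - <<'E'
from h import *
from rig import monitor
st=monitor.state()
print(Rn.from_rotvec(st["ee_rot"]).as_matrix().round(2))
for s in(1,-1):
    for r in(.165,.085):print(s,r,*delta(st,0,r,s), pose(0,r)[0])
E
```

```text
[[-0.9   0.44 -0.  ]
 [ 0.44  0.9  -0.  ]
 [ 0.   -0.   -1.  ]]
1 0.165 [ 226.4 -451.8  -64.7] [-0.138 -0.376  0.202] [0.46928984 0.04137718 0.16597506]
1 0.085 [ 256.5 -459.6 -138.4] [-0.138 -0.376  0.202] [0.49945234 0.03358218 0.09229018]
-1 0.165 [ 226.4 -451.8  -64.7] [ 0.55  -0.206 -2.882] [0.46928984 0.04137718 0.16597506]
-1 0.085 [ 256.5 -459.6 -138.4] [ 0.55  -0.206 -2.882] [0.49945234 0.03358218 0.09229018]
```

>>> servo_tool(
  commands=[
    {"gripper": 0.5, "travel": [40, -40, 0], "angular": [0, 0, 0]},
    {"gripper": 0.5, "travel": [120, -180, 0], "angular": [-0.07, -0.19, 0.1]},
    {"gripper": 0.5, "travel": [120, -180, 0], "angular": [-0.07, -0.19, 0.1]},
    {"gripper": 0.5, "travel": [120, -180, 0], "angular": [-0.07, -0.19, 0.1]},
    {"gripper": 0.5, "travel": [120, -180, 0], "angular": [-0.07, -0.19, 0.1]},
    {"gripper": 0.5, "travel": [226, -452, -40], "angular": [-0.138, -0.376, 0.202]},
    {"gripper": 0.5, "travel": [226, -452, -40], "angular": [-0.138, -0.376, 0.202]},
    {"gripper": 0.5, "travel": [226, -452, -40], "angular": [-0.138, -0.376, 0.202]},
    {"gripper": 0.5, "travel": [226, -452, -40], "angular": [-0.138, -0.376, 0.202]},
    {"gripper": 0.5, "travel": [226, -452, -40], "angular": [-0.138, -0.376, 0.202]},
    {"gripper": 0.5, "travel": [226, -452, -40], "angular": [-0.138, -0.376, 0.202]},
    {"gripper": 0.5, "travel": [226, -452, -40], "angular": [-0.138, -0.376, 0.202]},
    {"gripper": 0.5, "travel": [226, -452, -64], "angular": [-0.138, -0.376, 0.202]},
    {"gripper": 0.5, "travel": [226, -452, -64], "angular": [-0.138, -0.376, 0.202]},
    {"gripper": 0.5, "travel": [226, -452, -64], "angular": [-0.138, -0.376, 0.202]},
    {"gripper": 0.5, "travel": [226, -452, -64], "angular": [-0.138, -0.376, 0.202]},
  ],
  grip_force=60,
)

```text
time_s: 1.43
ee_pos: [0.4689, 0.0417, 0.1676]
ee_rot: [0.346, 2.722, -0.068]
contact_force: [0.1, 0.4, 0.6]
grip_width: 0.0423
gripper_force: 0.0
```

```bash
python3 - <<'E'
from h import *
from rig import monitor,viewer
st=monitor.state();print(st["time_s"],st["grip_width"],st["joint_positions"].round(2),st["contact_force"].round(2))
print(*delta(st,0,.165),*delta(st,0,.085))
a=viewer.capture("wrist")["image"]
cv2.imwrite("pics/w1.png",a[:,:,::-1])
E
```

```text
1.4333 0.04225587408363474 [-0.04 -0.07 -0.61  0.64 -0.08  0.2 ] [0.07 0.37 0.56]
[ 0.3 -0.4 -1.6] [-0.002 -0.    -0.   ] [ 30.5  -8.1 -75.3] [-0.002 -0.    -0.   ]
```

View pics/w1.png

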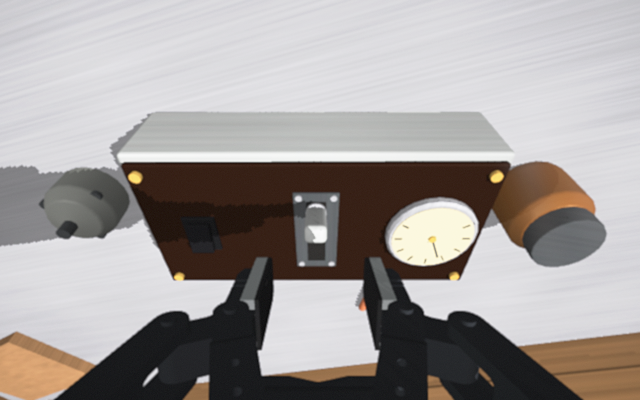

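The wrist view shows the bat at (316,225), centred between the finger pads (mid column about 317). Descend along the bat and close.

>>> servo_tool(
  commands=[
    {"gripper": 0.5, "travel": [10, -3, -25], "angular": [0, 0, 0]},
    {"gripper": 0.5, "travel": [20, -5, -50], "angular": [0, 0, 0]},
    {"gripper": 0.5, "travel": [30, -8, -74], "angular": [0, 0, 0]},
    {"gripper": 0.5, "travel": [30, -8, -74], "angular": [0, 0, 0]},
    {"gripper": 0.5, "travel": [30, -8, -74], "angular": [0, 0, 0]},
    {"gripper": 0.1, "travel": [30, -8, -74], "angular": [0, 0, 0]},
    {"gripper": 0.1, "travel": [30, -8, -74], "angular": [0, 0, 0]},
    {"gripper": 0.1, "travel": [30, -8, -74], "angular": [0, 0, 0]},
    {"gripper": 0.0, "travel": [30, -8, -74], "angular": [0, 0, 0]},
    {"gripper": 0.0, "travel": [30, -8, -74], "angular": [0, 0, 0]},
    {"gripper": 0.0, "travel": [30, -8, -74], "angular": [0, 0, 0]},
    {"gripper": 0.0, "travel": [30, -8, -74], "angular": [0, 0, 0]},
  ],
  grip_force=60,
)

```text
time_s: 2.48
ee_pos: [0.4994, 0.033, 0.0953]
ee_rot: [0.346, 2.719, -0.07]
contact_force: [-5.0, -2.7, 7.8]
grip_width: 0.0131
gripper_force: 58.3
```

```bash
cat > s.py <<'E'
from h import *
from rig import monitor
st=monitor.state();f=st["contact_force"];p=st["ee_pos"]-C
a=np.arctan2(p@XB,p[2]);u=np.sin(a)*XB+np.array([0,0,np.cos(a)]);t=np.cross(YB,u)
R=Rn.from_rotvec(st["ee_rot"]).as_matrix()[:,2]
print("t%.2f w%.4f g%.0f ang%.3f tilt%.3f r%.2f y%.2f | Fu%.2f Ft%.2f Fy%.2f"%(st["time_s"],st["grip_width"],st["gripper_force"],a+.4,np.arctan2(-R@XB,-R[2])+.4,np.hypot(p@XB,p[2])*1e3,p@YB*1e3,f@u,f@t,f@YB))
E
python3 s.py
```

```text
t2.48 w0.0131 g58 ang0.014 tilt-0.003 r87.70 y-0.58 | Fu8.80 Ft-0.95 Fy-3.92
```

>>> servo_tool(
  commands=[
    {"gripper": 0, "travel": [-0.4, 0.1, 0.9], "angular": [0, 0, 0]},
    {"gripper": 0, "travel": [-0.8, 0.2, 1.8], "angular": [0, 0, 0]},
    {"gripper": 0, "travel": [-1.1, 0.3, 2.8], "angular": [0, 0, 0]},
    {"gripper": 0, "travel": [-1.1, 0.3, 2.8], "angular": [0, 0, 0]},
    {"gripper": 0, "travel": [-1.1, 0.3, 2.8], "angular": [0, 0, 0]},
  ],
)

```text
time_s: 2.9
ee_pos: [0.4984, 0.0333, 0.0968]
ee_rot: [0.347, 2.721, -0.069]
contact_force: [3.6, -3.8, -3.1]
grip_width: 0.0129
gripper_force: 58.4
```

```bash
python3 s.py
```

```text
t2.90 w0.0129 g58 ang0.010 tilt-0.001 r89.50 y-0.57 | Fu-4.55 Ft2.92 Fy-2.79
```

>>> servo_tool(
  commands=[
    {"gripper": 0, "travel": [-0.4, 0.1, 0.9], "angular": [0, 0, 0]},
    {"gripper": 0, "travel": [-0.8, 0.2, 1.8], "angular": [0, 0, 0]},
    {"gripper": 0, "travel": [-0.8, 0.2, 1.8], "angular": [0, 0, 0]},
    {"gripper": 0, "travel": [-0.8, 0.2, 1.8], "angular": [0, 0, 0]},
  ],
)

```text
time_s: 3.23
ee_pos: [0.4977, 0.0335, 0.0986]
ee_rot: [0.347, 2.72, -0.069]
contact_force: [2.6, -5.0, -3.2]
grip_width: 0.013
gripper_force: 58.4
```

```bash
python3 s.py
```

```text
t3.23 w0.0130 g58 ang0.010 tilt-0.001 r91.43 y-0.56 | Fu-4.42 Ft2.26 Fy-4.18
```

>>> servo_tool(
  commands=[
    {"gripper": 0, "travel": [-0.4, 0.1, 0.9], "angular": [0, 0, 0]},
    {"gripper": 0, "travel": [-0.8, 0.2, 1.8], "angular": [0, 0, 0]},
    {"gripper": 0, "travel": [-0.8, 0.2, 1.8], "angular": [0, 0, 0]},
    {"gripper": 0, "travel": [-0.8, 0.2, 1.8], "angular": [0, 0, 0]},
  ],
)

```text
time_s: 3.57
ee_pos: [0.4969, 0.0337, 0.1003]
ee_rot: [0.347, 2.721, -0.069]
contact_force: [4.1, -4.8, -3.0]
grip_width: 0.013
gripper_force: 58.4
```

```bash
python3 s.py
```

```text
t3.57 w0.0130 g58 ang0.009 tilt-0.001 r93.36 y-0.56 | Fu-4.78 Ft3.60 Fy-3.58
```

>>> servo_tool(
  commands=[
    {"gripper": 0, "travel": [-0.4, 0.1, 0.9], "angular": [0, 0, 0]},
    {"gripper": 0, "travel": [-0.4, 0.1, 0.9], "angular": [0, 0, 0]},
    {"gripper": 0, "travel": [-0.4, 0.1, 0.9], "angular": [0, 0, 0]},
  ],
)

```text
time_s: 3.82
ee_pos: [0.4965, 0.0338, 0.1012]
ee_rot: [0.347, 2.72, -0.069]
contact_force: [3.9, -4.1, -3.0]
grip_width: 0.0129
gripper_force: 58.4
```

```bash
python3 s.py
```

```text
t3.82 w0.0129 g58 ang0.009 tilt-0.001 r94.37 y-0.55 | Fu-4.62 Ft3.27 Fy-3.05
```

>>> servo_tool(
  commands=[
    {"gripper": 0, "travel": [-0.4, 0.1, 0.9], "angular": [0, 0, 0]},
    {"gripper": 0, "travel": [-0.4, 0.1, 0.9], "angular": [0, 0, 0]},
    {"gripper": 0, "travel": [-0.4, 0.1, 0.9], "angular": [0, 0, 0]},
  ],
)

```text
time_s: 4.07
ee_pos: [0.4962, 0.0338, 0.1021]
ee_rot: [0.347, 2.72, -0.069]
contact_force: [3.7, -5.0, -3.1]
grip_width: 0.0131
gripper_force: 58.4
```

```bash
python3 s.py
```

```text
t4.07 w0.0131 g58 ang0.009 tilt-0.001 r95.34 y-0.57 | Fu-4.70 Ft3.33 Fy-3.92
```

>>> servo_tool(
  commands=[
    {"gripper": 0, "travel": [-0.4, 0.1, 0.9], "angular": [0, 0, 0]},
    {"gripper": 0, "travel": [-0.4, 0.1, 0.9], "angular": [0, 0, 0]},
    {"gripper": 0, "travel": [-0.4, 0.1, 0.9], "angular": [0, 0, 0]},
  ],
)

```text
time_s: 4.32
ee_pos: [0.4958, 0.0339, 0.103]
ee_rot: [0.347, 2.72, -0.069]
contact_force: [5.1, -3.8, -4.3]
grip_width: 0.0131
gripper_force: 58.4
```

```bash
python3 s.py
```

```text
t4.32 w0.0131 g58 ang0.008 tilt-0.001 r96.33 y-0.57 | Fu-6.20 Ft3.87 Fy-2.41
```

>>> servo_tool(
  commands=[
    {"gripper": 0, "travel": [-0.2, 0, 0.5], "angular": [0, 0, 0]},
    {"gripper": 0, "travel": [-0.2, 0, 0.5], "angular": [0, 0, 0]},
    {"gripper": 0, "travel": [-0.2, 0, 0.5], "angular": [0, 0, 0]},
  ],
)

```text
time_s: 4.57
ee_pos: [0.4956, 0.034, 0.1034]
ee_rot: [0.347, 2.721, -0.069]
contact_force: [5.7, -4.1, -7.5]
grip_width: 0.013
gripper_force: 58.4
```

```bash
python3 s.py
```

```text
t4.57 w0.0130 g58 ang0.008 tilt-0.001 r96.71 y-0.59 | Fu-9.40 Ft3.20 Fy-2.55
```

The force rose by 3.2 N over the last 0.4 mm, so the stop is met at r≈96.2. Next I back off about 1 mm and work out the swing increments.

```bash
python3 - <<'E'
from h import *
from rig import monitor
st=monitor.state()
r=.0953;p0=pose(.008,.0967)[0]
for a in(.008,.05,.1,.2,.3,.4,.5,.6,.7,.75,.8):
    print(a,((pose(a,r)[0]-p0)*1e3).round(1),((a-.008)*YB).round(3))
E
```

```text
0.008 [ 0.5 -0.1 -1.3] [0. 0. 0.]
0.05 [ 4.1 -1.1  0.2] [0.011 0.041 0.   ]
0.1 [ 8.5 -2.2  1.7] [0.023 0.089 0.   ]
0.2 [17.4 -4.5  4. ] [0.048 0.186 0.   ]
0.3 [26.6 -6.9  5.5] [0.073 0.283 0.   ]
0.4 [35.8 -9.2  5.9] [0.098 0.38  0.   ]
0.5 [ 45.  -11.6   5.5] [0.123 0.476 0.   ]
0.6 [ 54.1 -14.    4. ] [0.148 0.573 0.   ]
0.7 [ 63.  -16.3   1.7] [0.173 0.67  0.   ]
0.75 [ 67.4 -17.4   0.2] [0.186 0.718 0.   ]
0.8 [ 71.7 -18.5  -1.6] [0.198 0.767 0.   ]
```

>>> servo_tool(
  commands=[
    {"gripper": 0, "travel": [0.5, -0.1, -1.3], "angular": [0, 0, 0]},
    {"gripper": 0, "travel": [0.5, -0.1, -1.3], "angular": [0, 0, 0]},
    {"gripper": 0, "travel": [2.3, -0.6, -0.5], "angular": [0.005, 0.02, 0]},
    {"gripper": 0, "travel": [4.1, -1.1, 0.2], "angular": [0.011, 0.041, 0]},
    {"gripper": 0, "travel": [4.1, -1.1, 0.2], "angular": [0.011, 0.041, 0]},
    {"gripper": 0, "travel": [6.3, -1.6, 1.0], "angular": [0.017, 0.065, 0]},
    {"gripper": 0, "travel": [6.3, -1.6, 1.0], "angular": [0.017, 0.065, 0]},
    {"gripper": 0, "travel": [6.3, -1.6, 1.0], "angular": [0.017, 0.065, 0]},
  ],
)

```text
time_s: 5.23
ee_pos: [0.5014, 0.0324, 0.1039]
ee_rot: [0.356, 2.788, -0.058]
contact_force: [2.6, -4.3, -4.0]
grip_width: 0.0129
gripper_force: 58.7
```

```bash
python3 s.py
```

```text
t5.23 w0.0129 g59 ang0.069 tilt0.067 r95.08 y-0.63 | Fu-5.01 Ft2.13 Fy-3.55
```

>>> servo_tool(
  commands=[
    {"gripper": 0, "travel": [2.2, -0.6, 0.9], "angular": [0.006, 0.024, 0]},
    {"gripper": 0, "travel": [4.5, -1.2, 1.5], "angular": [0.012, 0.048, 0]},
    {"gripper": 0, "travel": [6.7, -1.7, 2.1], "angular": [0.019, 0.073, 0]},
    {"gripper": 0, "travel": [8.9, -2.3, 2.7], "angular": [0.025, 0.097, 0]},
    {"gripper": 0, "travel": [11.1, -2.9, 3.1], "angular": [0.031, 0.121, 0]},
    {"gripper": 0, "travel": [11.1, -2.9, 3.1], "angular": [0.031, 0.121, 0]},
    {"gripper": 0, "travel": [11.1, -2.9, 3.1], "angular": [0.031, 0.121, 0]},
  ],
)

```text
time_s: 5.82
ee_pos: [0.5124, 0.0296, 0.1067]
ee_rot: [0.371, 2.912, -0.037]
contact_force: [3.1, -4.5, -4.7]
grip_width: 0.013
gripper_force: 58.7
```

```bash
python3 s.py
```

```text
t5.82 w0.0130 g59 ang0.192 tilt0.192 r94.76 y-0.62 | Fu-5.47 Ft3.09 Fy-3.61
```

>>> servo_tool(
  commands=[
    {"gripper": 0, "travel": [4.6, -1.2, 1.1], "angular": [0.012, 0.048, 0]},
    {"gripper": 0, "travel": [9.2, -2.4, 1.8], "angular": [0.025, 0.097, 0]},
    {"gripper": 0, "travel": [13.8, -3.5, 2.2], "angular": [0.037, 0.145, 0]},
    {"gripper": 0, "travel": [18.4, -4.7, 2.3], "angular": [0.05, 0.194, 0]},
    {"gripper": 0, "travel": [18.4, -4.7, 2.3], "angular": [0.05, 0.194, 0]},
    {"gripper": 0, "travel": [18.4, -4.7, 2.3], "angular": [0.05, 0.194, 0]},
  ],
)

```text
time_s: 6.32
ee_pos: [0.5302, 0.0251, 0.1083]
ee_rot: [0.396, 3.11, -0.0]
contact_force: [-0.6, -4.2, -6.3]
grip_width: 0.0132
gripper_force: 58.7
```

```bash
python3 s.py
```

```text
t6.32 w0.0132 g59 ang0.387 tilt0.394 r94.26 y-0.57 | Fu-6.34 Ft0.41 Fy-4.21
```

>>> servo_tool(
  commands=[
    {"gripper": 0, "travel": [4.6, -1.2, -0.3], "angular": [0.012, 0.048, 0]},
    {"gripper": 0, "travel": [9.2, -2.4, -0.7], "angular": [0.025, 0.097, 0]},
    {"gripper": 0, "travel": [9.2, -2.4, -0.7], "angular": [0.025, 0.097, 0]},
    {"gripper": 0, "travel": [9.2, -2.4, -0.7], "angular": [0.025, 0.097, 0]},
  ],
)

```text
time_s: 6.65
ee_pos: [0.5392, 0.0228, 0.1079]
ee_rot: [-0.385, -3.025, -0.019]
contact_force: [-1.4, -4.8, -5.7]
grip_width: 0.0131
gripper_force: 58.7
```

```bash
python3 s.py
```

```text
t6.65 w0.0131 g59 ang0.486 tilt0.493 r94.27 y-0.50 | Fu-5.73 Ft0.39 Fy-5.01
```

>>> servo_tool(
  commands=[
    {"gripper": 0, "travel": [4.5, -1.2, -0.6], "angular": [0.012, 0.048, 0]},
    {"gripper": 0, "travel": [9.1, -2.4, -1.5], "angular": [0.025, 0.097, 0]},
    {"gripper": 0, "travel": [9.1, -2.4, -1.5], "angular": [0.025, 0.097, 0]},
    {"gripper": 0, "travel": [9.1, -2.4, -1.5], "angular": [0.025, 0.097, 0]},
  ],
)

```text
time_s: 6.98
ee_pos: [0.5484, 0.0204, 0.1066]
ee_rot: [-0.373, -2.927, -0.037]
contact_force: [-2.5, -3.7, -5.5]
grip_width: 0.0132
gripper_force: 58.7
```

```bash
python3 s.py
```

```text
t6.98 w0.0132 g59 ang0.587 tilt0.593 r94.22 y-0.50 | Fu-5.72 Ft-0.40 Fy-4.18
```

>>> servo_tool(
  commands=[
    {"gripper": 0, "travel": [4.5, -1.2, -0.8], "angular": [0.012, 0.048, 0]},
    {"gripper": 0, "travel": [9.0, -2.3, -1.9], "angular": [0.025, 0.097, 0]},
    {"gripper": 0, "travel": [9.0, -2.3, -1.9], "angular": [0.025, 0.097, 0]},
    {"gripper": 0, "travel": [9.0, -2.3, -1.9], "angular": [0.025, 0.097, 0]},
  ],
)

```text
time_s: 7.32
ee_pos: [0.5574, 0.0182, 0.1048]
ee_rot: [-0.36, -2.828, -0.053]
contact_force: [-4.3, -3.7, -6.2]
grip_width: 0.0132
gripper_force: 58.7
```

```bash
python3 s.py
```

```text
t7.32 w0.0132 g59 ang0.688 tilt0.693 r94.65 y-0.43 | Fu-6.86 Ft-1.38 Fy-4.69
```

>>> servo_tool(
  commands=[
    {"gripper": 0, "travel": [3.5, -0.9, -1.6], "angular": [0.01, 0.039, 0]},
    {"gripper": 0, "travel": [7.0, -1.8, -3.0], "angular": [0.02, 0.077, 0]},
    {"gripper": 0, "travel": [7.0, -1.8, -3.0], "angular": [0.02, 0.077, 0]},
    {"gripper": 0, "travel": [7.0, -1.8, -3.0], "angular": [0.02, 0.077, 0]},
  ],
)

```text
time_s: 7.65
ee_pos: [0.5643, 0.0164, 0.1019]
ee_rot: [-0.35, -2.75, -0.066]
contact_force: [-4.1, -4.7, -4.7]
grip_width: 0.0129
gripper_force: 58.8
```

```bash
python3 s.py
```

```text
t7.65 w0.0129 g59 ang0.769 tilt0.772 r94.27 y-0.38 | Fu-5.38 Ft-0.92 Fy-5.58
```

>>> servo_tool(
  commands=[
    {"gripper": 0, "travel": [1.7, -0.4, -0.6], "angular": [0.004, 0.015, 0]},
    {"gripper": 0, "travel": [2.6, -0.6, -1.0], "angular": [0.007, 0.028, 0]},
    {"gripper": 0, "travel": [2.6, -0.6, -1.0], "angular": [0.007, 0.028, 0]},
    {"gripper": 0, "travel": [2.6, -0.6, -1.0], "angular": [0.007, 0.028, 0]},
  ],
)

```text
time_s: 7.98
ee_pos: [0.5668, 0.0158, 0.1014]
ee_rot: [-0.346, -2.722, -0.07]
contact_force: [-3.7, -5.7, -4.2]
grip_width: 0.0135
gripper_force: 58.9
```

```bash
python3 s.py
```

```text
t7.98 w0.0135 g59 ang0.796 tilt0.800 r94.78 y-0.32 | Fu-4.71 Ft-0.37 Fy-6.48
```

>>> servo_tool(
  commands=[
    {"gripper": 0, "travel": [0.9, -0.2, -0.5], "angular": [0.002, 0.01, 0]},
    {"gripper": 0, "travel": [1.6, -0.4, -0.9], "angular": [0.004, 0.018, 0]},
    {"gripper": 0, "travel": [1.6, -0.4, -0.9], "angular": [0.004, 0.018, 0]},
    {"gripper": 0, "travel": [1.6, -0.4, -0.9], "angular": [0.004, 0.018, 0]},
  ],
)

```text
time_s: 8.32
ee_pos: [0.5681, 0.0155, 0.1007]
ee_rot: [-0.344, -2.704, -0.072]
contact_force: [-5.2, -4.3, -4.7]
grip_width: 0.0132
gripper_force: 58.9
```

```bash
python3 s.py
```

```text
t8.32 w0.0132 g59 ang0.812 tilt0.819 r94.63 y-0.28 | Fu-5.84 Ft-1.75 Fy-5.45
```

>>> servo_tool(
  commands=[
    {"gripper": 0, "travel": [0.7, -0.2, -0.3], "angular": [0, 0, 0]},
    {"gripper": 0, "travel": [1.4, -0.4, -0.7], "angular": [0, 0, 0]},
    {"gripper": 0, "travel": [1.4, -0.4, -0.7], "angular": [0, 0, 0]},
    {"gripper": 0, "travel": [1.4, -0.4, -0.7], "angular": [0, 0, 0]},
  ],
)

```text
time_s: 8.65
ee_pos: [0.5686, 0.0155, 0.1003]
ee_rot: [-0.344, -2.702, -0.072]
contact_force: [-8.7, -3.7, -3.5]
grip_width: 0.0133
gripper_force: 58.8
```

```bash
python3 s.py
```

```text
t8.65 w0.0133 g59 ang0.818 tilt0.820 r94.46 y-0.25 | Fu-6.30 Ft-5.45 Fy-5.74
```

The bat is against the far end (Ft −5.5 N, almost no further motion). I'll ease off, lower it along its axis, then release.

>>> servo_tool(
  commands=[
    {"gripper": 0, "travel": [-0.7, 0.2, 0.3], "angular": [0, 0, 0]},
    {"gripper": 0, "travel": [-1.5, 0.4, -1.5], "angular": [0, 0, 0]},
    {"gripper": 0, "travel": [-2.3, 0.6, -3.4], "angular": [0, 0, 0]},
    {"gripper": 0, "travel": [-3.3, 0.9, -5.7], "angular": [0, 0, 0]},
    {"gripper": 0, "travel": [-3.3, 0.9, -5.7], "angular": [0, 0, 0]},
    {"gripper": 0, "travel": [-3.3, 0.9, -5.7], "angular": [0, 0, 0]},
  ],
)

```text
time_s: 9.15
ee_pos: [0.5658, 0.0161, 0.0946]
ee_rot: [-0.344, -2.703, -0.072]
contact_force: [-6.1, -5.3, -3.8]
grip_width: 0.0129
gripper_force: 58.9
```

```bash
python3 s.py
```

```text
t9.15 w0.0129 g59 ang0.815 tilt0.819 r88.11 y-0.30 | Fu-5.34 Ft-2.69 Fy-6.67
```

>>> servo_tool(
  commands=[
    {"gripper": 0.2, "travel": [0, 0, 0], "angular": [0, 0, 0]},
    {"gripper": 0.3, "travel": [0, 0, 0], "angular": [0, 0, 0]},
    {"gripper": 0.5, "travel": [0, 0, 0], "angular": [0, 0, 0]},
    {"gripper": 0.5, "travel": [0, 0, 0], "angular": [0, 0, 0]},
    {"gripper": 0.5, "travel": [0, 0, 0], "angular": [0, 0, 0]},
    {"gripper": 0.5, "travel": [8, -2, 18], "angular": [0, 0, 0]},
    {"gripper": 0.5, "travel": [16, -4, 37], "angular": [0, 0, 0]},
    {"gripper": 0.5, "travel": [24, -6, 55], "angular": [0, 0, 0]},
    {"gripper": 0.5, "travel": [32, -8, 74], "angular": [0, 0, 0]},
    {"gripper": 0.5, "travel": [32, -8, 110], "angular": [0, 0, 0]},
    {"gripper": 0.5, "travel": [32, 60, 140], "angular": [0, 0, 0]},
    {"gripper": 0.5, "travel": [0, 130, 150], "angular": [0, 0, 0]},
    {"gripper": 0.5, "travel": [-30, 200, 150], "angular": [0, 0, 0]},
    {"gripper": 0.5, "travel": [-30, 200, 150], "angular": [0, 0, 0]},
    {"gripper": 0.5, "travel": [-30, 200, 150], "angular": [0, 0, 0]},
    {"gripper": 0.5, "travel": [-30, 200, 150], "angular": [0, 0, 0]},
  ],
)

```text
time_s: 10.48
ee_pos: [0.5353, 0.2202, 0.245]
ee_rot: [-0.34, -2.703, -0.075]
contact_force: [-0.1, -0.1, 0.8]
grip_width: 0.043
gripper_force: 0.0
```

```bash
python3 - <<'E'
from h import *
from rig import viewer,monitor
cs={n:viewer.capture(n) for n in("top","side")}
print(monitor.state()["ee_pos"],monitor.state()["contact_force"])
P=C+U(.8)*.122
for n,c in cs.items():print(n,proj(c,P),proj(c,C+U(.8)*.1245))
a=cv2.resize(cs["top"]["image"][170:270,275:425],None,fx=5,fy=5,interpolation=cv2.INTER_CUBIC)
b=cv2.resize(cs["side"]["image"][170:300,250:400],(577,500),interpolation=cv2.INTER_CUBIC)
cv2.imwrite("pics/e.png",a[:,:,::-1]);cv2.imwrite("pics/es.png",b[:,:,::-1])
E
```

```text
[0.53615055 0.21863803 0.24469882] [ 0.27547919 -0.0994211  -0.14652588]
top [354.00803748 192.73885795] [354.15756674 192.10631972]
side [325.07139377 205.87399666] [325.46169398 205.04175173]
```

View pics/e.png

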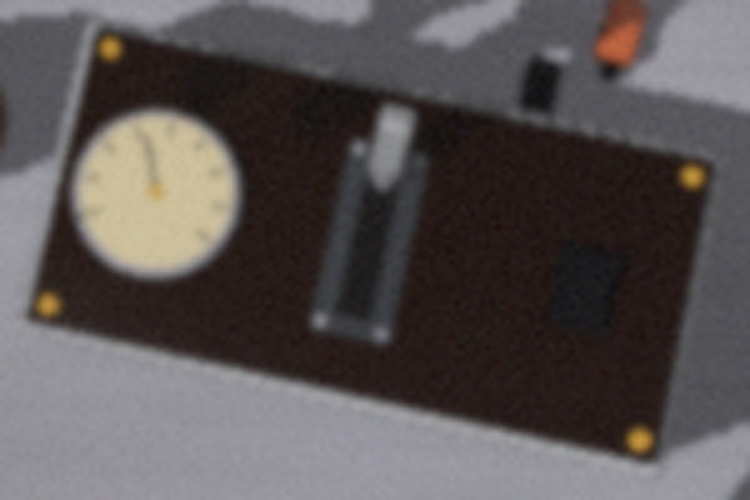

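View pics/es.png

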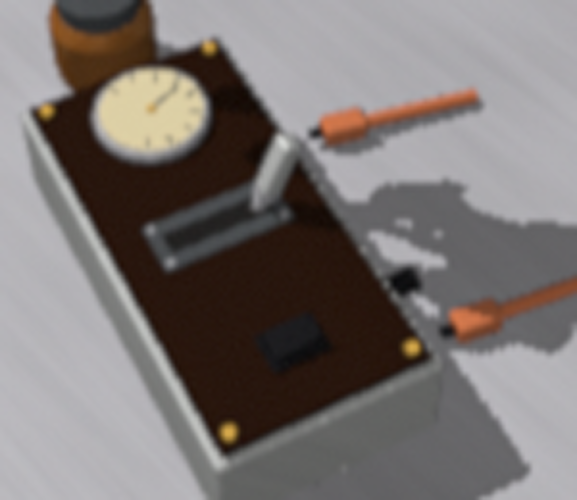

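The bat now leans to +x. Its tip is at about top (354,191.5) and side (324,206), matching the predicted home-on position of (354,192.7) and (325,206). The rocker, jar and probes look undisturbed, and the arm is clear.

```bash
python3 -c "
from rig import ctrl
print(ctrl.finish_job())"
```

```text
the job is handed in; nothing more can be done
None
```

I drew the bat out until I felt its stop, swung it to the far (on) end and released it there, then handed the job in at about 10.5 s; the camera views put it at the home position, though they resolve its last 2 mm or so of drop only roughly.

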